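# Fit the drop lid from a nested pair of lids

### The job

Slide the pot's carrier along its rails by the steel bar until it is fully against the end stop. Then carry the nested lids over together by the wooden knob, lower them gently on to the pot until the wooden inner lid sits on the ledge inside and the metal outer lid lies on top, and let go of the knob. Finally take the outer lid alone by its collar, lift it straight up well clear of the wooden knob without unseating the inner lid, and finish while still holding it up there, level; do not disturb the tin, the mug and the spice jar.

Things in the scene. Friction and masses are not known exactly. Their poses are not given: they have to be found in the camera images.
- carrier (a joint): travel of the wooden carrier along its two rails, m: 0 at the far end (robot's right), 0.14 at the end stop on the robot's left, where it must be. Friction of about 4 N holds it wherever it is left. The pot is fixed on the carrier. It grows along +y of push_bar
- push_bar (a point): centre of the level round steel bar, 14 mm thick, 78 mm long along its own x, on two posts of the same thickness at its ends, near the carrier's right-hand end; 116 mm above the table. Its own +y is the direction of travel towards the end stop; z is up. The pot's axis is 150 mm from it along +y. Free space under the bar: 75 mm down to the carrier plate
- pot_seat (a point): point on the pot's axis at the level of the ledge inside its mouth on which the inner lid's underside rests, 102 mm above the table; moves with the carrier. The round aluminium pot has its rim 17 mm above this point, 160 mm across outside; the mouth narrows like a funnel from 148 mm across at the rim to 134 mm at the ledge. z up, +y as for the push bar
- inner_lid: wooden inner (drop) lid: disc 128 mm across, 15 mm thick, with an upright round knob 22 mm thick and 63 mm tall at the centre (78 mm tall in all). Origin at the centre of its underside, z up. It starts on a small wooden ring trivet 15 mm high on the robot's left, with the outer lid threaded over its knob. About 0.2 kg
- inner_foot (a point): centre of the inner lid's underside (must come to pot_seat)
- inner_knob (a point): point on the axis of the inner lid's knob where it is gripped, 67 mm above the inner lid's underside: 11 mm below the knob's top and 21 mm above the top of the outer lid's collar. The knob shows 32 mm above the collar
- outer_lid: flat round aluminium outer lid, 160 mm across, 5 mm thick, with an upright collar (tube) 42 mm outside, 30 mm bore, 26 mm tall at its centre, through which the inner lid's knob stands with 4 mm play all round. Origin at the centre of its underside, z up. It lies loose on the inner lid's disc, so lifting the knob carries both; on the pot it comes to lie on the rim, 2 mm above the disc. About 0.18 kg
- outer_collar (a point): point on the axis of the outer lid's collar where it is gripped from outside, 21 mm above the lid plate's upper face and 5 mm below the collar's top. When both lids are together the knob's top stands about 37 mm above this point
- tin: bystander: closed food tin, 75 mm across, 58 mm tall; origin at the centre of its underside
- mug: bystander: mug with a handle, 78 x 110 mm, 90 mm tall; origin at the centre of its underside
- spice_jar: bystander: slim spice jar with a cap, 45 mm across, 106 mm tall; origin at the centre of its underside
Things that resemble listed ones, but are neither listed nor needed, are in the scene too. What is shaped like the inner_lid but purple or red is not meant.

How it is judged (in metres and radians):
On the way, in this order (a step that is already met when the one before it is completed fails the run):
1. the carrier is against its end stop (within 7 mm), the lids still together and off the pot (value of joint carrier above 0.133 m and horizontal distance between inner_foot and pot_seat above 0.1 m), for 0.2 s.
2. both lids rest on the pot, the inner lid seated on the ledge and the outer lid lying over it, and the fingers have let go of the knob (horizontal distance between inner_foot and pot_seat below 0.009 m and z of inner_foot in the frame of pot_seat between -0.004 and 0.004 m and angle between each of inner_lid, outer_lid's own z axis and vertical below 0.06 rad and value of joint carrier above 0.133 m and z of outer_lid in the frame of inner_lid below 0.022 m and contact force between the fingers and inner_lid below 0.1 N), for 0.2 s.
At the end, for the whole second after the job is handed in: Carrier within 7 mm of its stop; inner lid on the pot's ledge (9 mm off axis, 4 mm in height, 3.4 degrees), fingers off it; outer lid held by the fingers, still, within 11 degrees of level, its underside 95 mm or more above the inner lid's, touching only the fingers (horizontal distance between inner_foot and pot_seat below 0.009 m and z of inner_foot in the frame of pot_seat between -0.004 and 0.004 m and angle between inner_lid's own z axis and vertical below 0.06 rad and value of joint carrier above 0.133 m and z of outer_lid in the frame of inner_lid above 0.095 m and angle between outer_lid's own z axis and vertical below 0.2 rad and contact force between the fingers and outer_lid above 1 N and contact force between each of outer_lid, the fingers and inner_lid below 0.1 N and linear speed of outer_lid below 0.03 m/s and linear speed of inner_lid below 0.02 m/s); the arm keeps its last pose, push and grip.
It fails at once if the outer lid is taken off the inner lid while the inner lid is not seated in the pot, or the inner lid is unseated while the outer lid is being lifted (z of outer_lid in the frame of inner_lid above 0.035 m and not (horizontal distance between inner_foot and pot_seat below 0.012 m and z of inner_foot in the frame of pot_seat below 0.008 m and angle between inner_lid's own z axis and vertical below 0.12 rad)).
It fails at once if the lids are dropped into the pot: let go with the inner lid more than 15 mm above its ledge (horizontal distance between inner_foot and pot_seat below 0.05 m and z of inner_foot in the frame of pot_seat above 0.015 m and contact force between the fingers and inner_lid below 0.05 N).
It fails at once if the tin is pushed more than 30 mm or knocked over (distance of tin from where it was at the start of the episode above 0.03 m or angle between tin's own z axis and vertical above 0.5 rad).
It fails at once if the mug is pushed more than 30 mm or knocked over (distance of mug from where it was at the start of the episode above 0.03 m or angle between mug's own z axis and vertical above 0.5 rad).
It fails at once if the spice jar is pushed more than 30 mm or knocked over (distance of spice_jar from where it was at the start of the episode above 0.03 m or angle between spice_jar's own z axis and vertical above 0.5 rad).
It also fails if it takes over 64 s, if anything falls off the work surface, if the arm or the gripper's body presses on something with over 40 N, if the wrist force passes 120 N, or if a joint passes its speed limit or range.

### The arm

A 7-joint arm with a two-finger parallel gripper is mounted at the origin on a cart in front of the work surface, level with it; the furniture and walls round the work are solid. World frame = base frame: x ahead of the robot, y to its left, z up, the work surface at z = 0. Lengths are in m, angles in degrees, forces in N, time in s.
With the tool pointing down it reaches from about 0.35 to 0.9 m from the base axis. Payload 7.2 kg.
Tool frame: the origin (TCP) lies on the centre line of the jaws, within the pads' length; the fingertips stand 17 mm ahead of it and the grasp point (between the pads) lies 2 mm behind it; z points along the fingers, y is the line along which they close (so a half turn about z gives the same grasp; the last joint's range is limited). The gripper opens to 88 mm and grips with 3 to 60 N. Pads are 20 mm wide; open, the fingers measure 115 mm over their backs; the gripper's body (75 mm by 178 mm) begins 61 mm behind the grasp point.
Start: joints at [68.171, 23.554, -0.728, 91.456, 0.321, 64.991, -4.71], TCP at [0.192, -0.595, 0.24] pointing down, gripper open.
Joint ranges: [-169.25, 169.25], [-16.82, 113.86], [-84.01, 82.57], [7.8, 145.47], [-59.2, 239.2], [7.22, 106.19], [-163.78, 163.78]. Speed limits (degrees/s): [136.94, 136.94, 172.46, 172.46, 180, 180, 180].

### API

Orientations are given as [roll, pitch, yaw] about the fixed x, y, z axes, in that order (R = Rz(yaw) Ry(pitch) Rx(roll)).
In Python, from station import arm gives the robot as it stands.
- The arm moves only by the tool move_arm, never from a script. Its argument "plan" is a list of rows, each an object with "offset": the shift along the tool's x, y, z in m, a list of three; "twist": the turn about the tool's z in degrees. In form: [{"offset": [dx, dy, dz], "twist": twist}, ...]. A call has 1 to 8 rows; each row shifts and turns the commanded pose from where the row before left it, along the tool's axes as they then stand; what a row does not reach is not made up. A row lasts 1/12 s, in which the tool goes at most 41.7 mm and 7.16 degrees, less where a joint would pass 70% of its speed; a pose out of reach is approached as far as the arm can. A call is refused whole if a number of a shift passes 0.0417 or a number of a turn 7.16, either way. A call with a gripper value outside its range is refused whole. "jaw" is the finger opening in m, from 0 to 0.0878, set as the call begins (left out, the last holds). The fingers move at their own pace and stop on an object; "force" is the grip in N (left out, the last holds). Time passes only in rows, so rows that do not move let the fingers close. It gives the time, the measured TCP pose, the force, the opening and the grip force at its end, in the units of the state.
- arm.observe(): the state, without advancing time (a new reading comes with each control period).
- arm.get_image(name): name is "scene" or "top"; returns the picture (480x640x3 uint8, red, green, blue); there is no depth.
- arm.get_calibration(name): a dict with "vfov" (degrees; the focal length in pixels is half the picture's height over the tangent of half this angle, whatever the lens; pixels are square), "cx", "cy" (the principal point, pixels), "k1" (the pictures are not rectified: a ray, as slopes to the right and down, at radius r is drawn at 1 + k1 r^2 times it, then the intrinsics apply), "cam_to_world" (4x4, takes a point from camera to world coordinates). Camera axes: x right, y down, z forward; pixel columns grow to the right and rows downward; lengths in m; the calibration is good to about 2 mm. A picture is of the moment at which its call begins. get_calibration takes no time and is no camera call.
- arm.sign_off(): hands the job in; it is judged then, once.
Trained networks look in the newest picture that a camera, given by its name, has taken for a name from the list of things; names that differ only in an ending like _2 or _b are one class to them, and where a whole thing is asked for, a point or a joint stands for the part that bears it (a point fixed in the world has none). Each returns a list of dicts, best first, with "score" (0 to 1); they miss things now and then, are a little off and sometimes report something else, mostly with a low value. They report only what shows in the picture. A call takes as long as a camera call. They do not tell look-alikes from the thing itself.
- arm.recognise(camera, label): "position" ([column, row] in pixels, amid what is visible of it).
- arm.silhouettes(camera, label): "pixels" (480x640 bool, what is visible of it) and "position" ([column, row] in pixels, amid what is visible of it).
The state is a dict: "time_s": time; "joints": joint angles; "joint_vel": joint speeds; "joint_torque": joint torques, N m; "position": TCP position; "tool_rot": TCP orientation; "contact_force": force on the tool from outside, world axes, zero at the start; "moment": the same for the moment, N m; "opening": opening from 0.0 (shut) to 1.0 (fully open); "grasp_force": force on a finger pad.
Only numpy, scipy, OpenCV 4.12 (cv2) and the standard library are available. Lean on these libraries where they do the work, as an engineer would, in place of code of your own. Each camera call takes 0.05 s, during which the arm holds its last target. There are 200 camera calls.

## Working session

There is one attempt and no reset: what is moved stays moved. The work goes in short steps, Python scripts to look and compute and a tool call to move; the robot and the scene stay as the last step left them, time stands still between calls to the robot, and variables do not carry over. Pictures are saved under pics/ and viewed, at most 10 in all, crops included, and the job is handed in when it is done.

Besides the shell and the picture viewer there is one more tool, called after ">>>" as name(argument=value, ...) on one line, values as JSON. move_arm: Moves the arm, as the interface text tells. Its arguments: {"type":"object","properties":{"plan":{"type":"array","items":{"type":"object","properties":{"offset":{"type":"array","items":{"type":"number"}},"twist":{"type":"number"}}}},"jaw":{"type":"number"},"force":{"type":"number"}},"required":["plan"]}

```bash
mkdir -p pics; cat > h.py <<'E'
import numpy as np, cv2
from station import arm
def cal(n):
    c=arm.get_calibration(n); f=240/np.tan(np.radians(c['vfov'])/2); return c,f,np.array(c['cam_to_world'])
def ray(n,p):
    c,f,T=cal(n); d=np.array([(p[0]-c['cx'])/f,(p[1]-c['cy'])/f]); u=d.copy()
    for _ in range(30): u=d/(1+c['k1']*(u@u))
    return T[:3,3],T[:3,:3]@np.array([u[0],u[1],1.])
def at(n,p,z):
    o,d=ray(n,p); return o+d*(z-o[2])/d[2]
def proj(n,P):
    c,f,T=cal(n); q=T[:3,:3].T@(np.array(P)-T[:3,3]); u=q[:2]/q[2]; u=u*(1+c['k1']*(u@u)); return u*f+[c['cx'],c['cy']]
E
python3 - <<'E'
from h import *
s=arm.observe(); print(s)
for n in ("scene","top"):
    cv2.imwrite(f'pics/{n}1.png',arm.get_image(n)[:,:,::-1])
    c,f,T=cal(n); print(n,T[:3,3].round(3),f)
    for l,z in (("push_bar",.116),("pot_seat",.11),("inner_lid",.09),("inner_knob",.09),("outer_lid",.035),("outer_collar",.05),("tin",.03),("mug",.045),("spice_jar",.05)):
        for r in arm.recognise(n,l)[:3]: print(l,round(r['score'],2),np.round(r['position']),at(n,r['position'],z).round(3))
E
```

```text
{'time_s': 0.0, 'joints': array([68.17137739, 23.59657725, -0.72861919, 91.5028443 ,  0.32190275,
       64.98943706, -4.70831218]), 'joint_vel': array([ 0.02461456,  0.0562246 , -0.00817519,  0.01779208,  0.03293696,
       -0.10801882,  0.06794846]), 'joint_torque': array([-6.08220962e-04, -5.87944615e+01,  6.41413629e-01, -2.91073358e+01,
       -5.38273214e-02,  1.81707123e-02,  1.99380333e-04]), 'position': array([ 0.19213391, -0.59424845,  0.23885504]), 'tool_rot': array([-1.79913470e+02,  6.98180989e-03,  1.79245573e+01]), 'contact_force': array([ 0.64685367, -0.19928425,  0.79775472]), 'moment': array([-0.01455131,  0.02678237,  0.01953156]), 'grasp_force': 0.0, 'opening': 0.9971850967824328}
scene [0.032 1.053 0.582] 534.3256849546516
push_bar 0.87 [341. 226.] [0.505 0.01  0.116]
push_bar 0.58 [273. 302.] [0.468 0.375 0.116]
pot_seat 0.93 [338. 228.] [0.513 0.011 0.11 ]
pot_seat 0.19 [268. 302.] [0.482 0.369 0.11 ]
inner_lid 0.78 [411. 248.] [0.336 0.008 0.09 ]
inner_lid 0.67 [390. 287.] [0.32  0.193 0.09 ]
inner_lid 0.6 [273. 282.] [0.534 0.268 0.09 ]
inner_knob 0.79 [271. 
[... 404 characters left out ...]
 ]
spice_jar 0.2 [338. 229.] [ 0.57  -0.115  0.05 ]
top [0.501 0.018 1.217] 538.6813970108557
push_bar 0.78 [384. 239.] [ 0.565 -0.116  0.116]
pot_seat 0.6 [379. 239.] [ 0.565 -0.106  0.11 ]
inner_lid 0.79 [404. 322.] [ 0.393 -0.161  0.09 ]
inner_lid 0.74 [302. 334.] [0.368 0.053 0.09 ]
inner_lid 0.46 [216. 244.] [0.553 0.235 0.09 ]
inner_knob 0.92 [412. 324.] [ 0.39  -0.177  0.09 ]
inner_knob 0.91 [298. 333.] [0.369 0.061 0.09 ]
outer_lid 0.56 [221. 246.] [0.553 0.235 0.035]
outer_collar 0.87 [219. 251.] [0.54  0.235 0.05 ]
tin 0.88 [238. 164.] [0.735 0.201 0.03 ]
tin 0.61 [219. 252.] [0.54 0.24 0.03]
mug 0.63 [463. 155.] [ 0.758 -0.301  0.045]
spice_jar 0.61 [172. 162.] [0.738 0.345 0.05 ]
```

View pics/scene1.png

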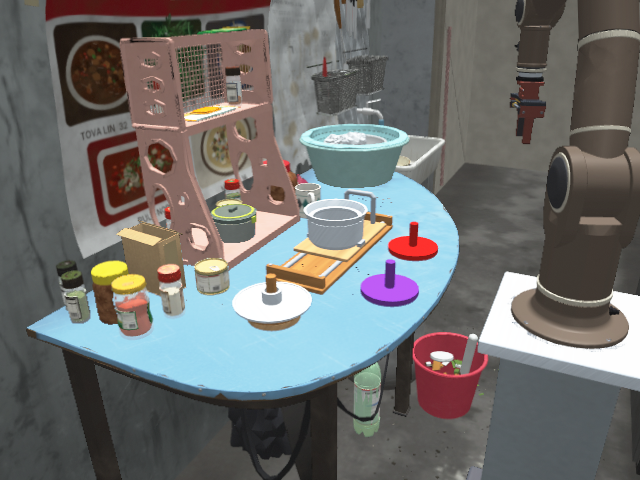

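View pics/top1.png

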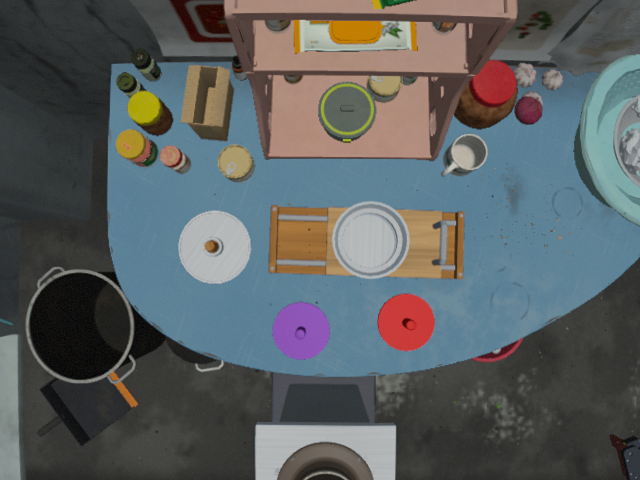

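The scene shows a carrier with a pot in the middle, the bar on its right, and the white lid with the brown knob on the left. In the top view, the bar is at about (443,245), the pot at (371,240) and the lids at (214,247). The purple and red lids are decoys. Next I'll refine these positions.

```bash
python3 - <<'E'
from h import *
for n in ("scene","top"):
    for l in ("outer_lid","pot_seat","push_bar","inner_lid"):
        for r in arm.silhouettes(n,l)[:3]:
            m=r['pixels'].astype(np.uint8); c=max(cv2.findContours(m,0,2)[0],key=len)
            e=cv2.fitEllipse(cv2.convexHull(c)) if len(c)>5 else None
            print(n,l,round(r['score'],2),m.sum(),cv2.boundingRect(c),np.round(e[0],1),np.round(e[1],1))
a=cv2.imread('pics/top1.png'); b=cv2.imread('pics/scene1.png')
A=cv2.resize(a[195:295,170:480],None,fx=2.58,fy=2.58,interpolation=2)[:, :800]
B=cv2.resize(b[180:310,220:420],None,fx=2.5,fy=2.5,interpolation=2)
o=np.zeros((600,800,3),np.uint8); o[:258,:A.shape[1]]=A[:258]; o[260:260+B.shape[0],:500]=B
cv2.imwrite('pics/crop1.png',o)
E
```

```text
scene outer_lid 0.84 2442 (233, 282, 78, 41) [271.1 302.1] [41.7 77.4]
scene pot_seat 0.64 4006 (293, 189, 93, 72) [337.8 224.9] [ 66.6 100.5]
scene push_bar 0.82 4031 (293, 189, 93, 73) [338.1 226.1] [69.7 99.8]
scene inner_lid 0.96 1142 (388, 222, 50, 39) [413.4 242.7] [39.7 50.6]
scene inner_lid 0.95 1730 (360, 260, 59, 48) [388.9 284.7] [47.7 58.6]
scene inner_lid 0.6 193 (266, 273, 11, 20) [270.9 283.2] [11.2 23.3]
top outer_lid 0.98 4011 (178, 211, 73, 72) [213.9 246.5] [72.4 72.9]
top pot_seat 0.7 8200 (326, 202, 121, 77) [383.  241.5] [ 86.7 149.2]
top push_bar 0.96 8322 (326, 202, 122, 77) [381.  241.5] [ 84.4 158.3]
top push_bar 0.51 140 (205, 241, 15, 13) [212.2 246.7] [12.3 14.2]
top inner_lid 0.8 2602 (272, 302, 57, 58) [300.6 330. ] [57.1 57.9]
top inner_lid 0.59 132 (205, 241, 14, 13) [211.9 246.7] [12.  13.6]
top inner_lid 0.55 2545 (378, 293, 57, 58) [405.6 321.5] [56.  57.7]
```

View pics/crop1.png

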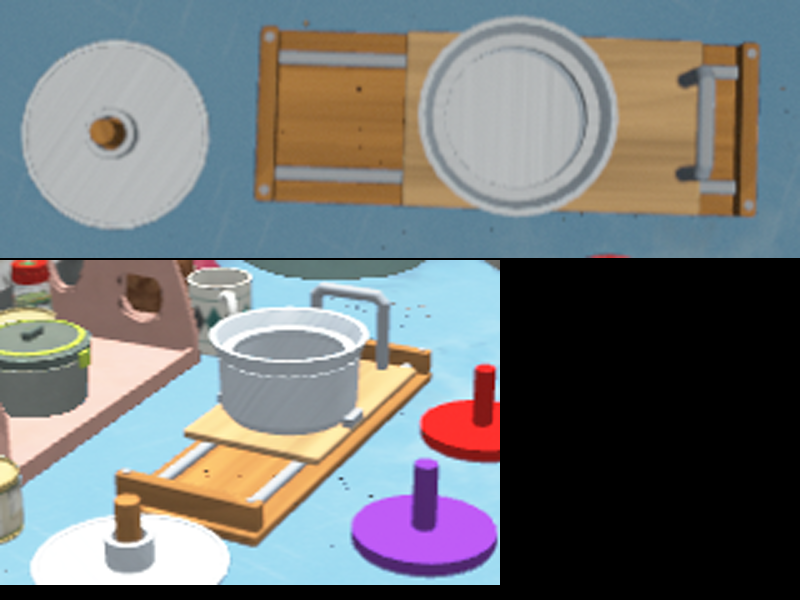

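The crop shows the bar centre at top pixel (443.6,243), the pot rim centre at (370.8,240), and the rails tilted by about 1.6° in the image.

```bash
python3 - <<'E'
from h import *
p=lambda x,y:(170+x/2.58,195+y/2.58)
print('bar',at('top',p(706,124),.120),at('top',p(709,68),.120),at('top',p(703,180),.120))
print('pot',at('top',p(518,116),.119))
for a,b in (((266,28),(752,43)),((262,200),(750,214))):
    A,B=at('top',p(*a),.03),at('top',p(*b),.03); d=A-B; print('dir',A,B,np.degrees(np.arctan2(-d[0],d[1])))
print('plate left',at('top',p(405,120),.04),'frame L inner',at('top',p(278,120),.04))
print('outer plate',at('top',(213.9,246.5),.035), at('scene',(271.1,302.1),.035))
print('knob top', at('top',p(101,131),.093),'collar',at('top',p(114,133),.061))
print('knob top scene',at('scene',(220+128/2.5,180+(500-260)/2.5),.093))
print('bar scene L,R',at('scene',(220+318/2.5,180+(292-260)/2.5),.116),at('scene',(220+382/2.5,180+(297-260)/2.5),.116))
E
```

```text
bar [ 0.55781509 -0.2372658   0.12      ] [ 0.60248832 -0.23989335  0.12      ] [ 0.51331488 -0.23475554  0.12      ]
pot [ 0.56315355 -0.08740056  0.119     ]
dir [0.64253801 0.12066193 0.03      ] [ 0.63289895 -0.29885758  0.03      ] -1.316220921007884
dir [0.4948922  0.12252996 0.03      ] [ 0.48534864 -0.29641368  0.03      ] -1.3049751805524794
plate left [0.56360822 0.00092849 0.04      ] frame L inner [0.56290186 0.10871697 0.04      ]
outer plate [0.55125218 0.25040141 0.035     ] [0.54764365 0.25842149 0.035     ]
knob top [0.55022057 0.24910314 0.093     ] collar [0.55003109 0.24466022 0.061     ]
knob top scene [0.54620512 0.25442025 0.093     ]
bar scene L,R [ 0.58871855 -0.21649679  0.116     ] [ 0.51893296 -0.22846087  0.116     ]
```

>>> move_arm(plan=[{"offset":[0,0,0],"twist":6.4},{"offset":[0,0,0],"twist":6.5},{"offset":[0,0,0],"twist":6.5},{"offset":[0.015,-0.015,0],"twist":0},{"offset":[0.025,-0.0255,0],"twist":0},{"offset":[0.025,-0.0255,0],"twist":0},{"offset":[0.025,-0.0255,0],"twist":0},{"offset":[0.025,-0.0255,0],"twist":0}], jaw=0.06, force=25)

```text
time_s: 2.07
position: [0.3112, -0.4795, 0.2398]
tool_rot: [180.0, -0.0, -1.5]
contact_force: [1.9, -0.5, 0.4]
opening: 0.681
grasp_force: 0.0
```

>>> move_arm(plan=[{"offset":[0.025,-0.0255,0],"twist":0},{"offset":[0.025,-0.0255,0],"twist":0},{"offset":[0.025,-0.0255,0],"twist":0},{"offset":[0.025,-0.0255,0],"twist":0},{"offset":[0.025,-0.0255,0],"twist":0},{"offset":[0.025,-0.0255,0],"twist":0},{"offset":[0.025,-0.0255,0],"twist":0},{"offset":[0.02,-0.022,0],"twist":0}])

```text
time_s: 2.73
position: [0.5123, -0.283, 0.2398]
tool_rot: [-180.0, -0.0, -1.4]
contact_force: [0.2, -0.3, 0.5]
opening: 0.682
grasp_force: 0.0
```

>>> move_arm(plan=[{"offset":[0.02,-0.0255,0],"twist":0},{"offset":[0.02,-0.02,0],"twist":0},{"offset":[0,0,0],"twist":0},{"offset":[0,0,0],"twist":0}])

```text
time_s: 3.07
position: [0.5526, -0.239, 0.2394]
tool_rot: [-180.0, 0.0, -1.3]
contact_force: [-0.0, -0.4, 0.0]
opening: 0.681
grasp_force: 0.0
```

>>> move_arm(plan=[{"offset":[0.005,-0.003,0.02],"twist":0},{"offset":[0,0,0.03],"twist":0},{"offset":[0,0,0.03],"twist":0},{"offset":[0,0,0.02],"twist":0},{"offset":[0,0,0.015],"twist":0},{"offset":[0,0,0.01],"twist":0},{"offset":[0,0,0],"twist":0}])

```text
time_s: 3.65
position: [0.5547, -0.2389, 0.1126]
tool_rot: [-180.0, 0.2, -1.6]
contact_force: [-0.5, -0.1, 0.2]
opening: 0.686
grasp_force: 0.0
```

>>> move_arm(plan=[{"offset":[0,0,0],"twist":0},{"offset":[0,0,0],"twist":0},{"offset":[0,0,0],"twist":0},{"offset":[0,0,0],"twist":0},{"offset":[0,0,0],"twist":0},{"offset":[0,0,0],"twist":0}], jaw=0.0)

```text
time_s: 4.15
position: [0.5568, -0.238, 0.1152]
tool_rot: [180.0, -0.0, -1.5]
contact_force: [-0.4, -0.7, 0.2]
opening: 0.269
grasp_force: 0.0
```

>>> move_arm(plan=[{"offset":[0,0,0],"twist":0},{"offset":[0,0,0],"twist":0},{"offset":[0,0,0],"twist":0},{"offset":[0,0,0],"twist":0}])

```text
time_s: 4.48
position: [0.5568, -0.2378, 0.1149]
tool_rot: [-180.0, -0.0, -1.5]
contact_force: [-0.2, -0.4, 2.5]
opening: 0.156
grasp_force: 25.0
```

>>> move_arm(plan=[{"offset":[0,-0.005,0],"twist":0},{"offset":[0,-0.01,0],"twist":0},{"offset":[0,-0.015,0],"twist":0},{"offset":[0,-0.015,0],"twist":0},{"offset":[0,-0.015,0],"twist":0},{"offset":[0,-0.01,0],"twist":0},{"offset":[0,-0.005,0],"twist":0},{"offset":[0,0,0],"twist":0}])

```text
time_s: 5.15
position: [0.5588, -0.1611, 0.1148]
tool_rot: [-179.9, -0.0, -1.4]
contact_force: [-1.1, 3.7, 5.1]
opening: 0.149
grasp_force: 25.0
```

>>> move_arm(plan=[{"offset":[0,-0.008,0],"twist":0},{"offset":[0,-0.008,0],"twist":0},{"offset":[0,-0.006,0],"twist":0},{"offset":[0,-0.004,0],"twist":0},{"offset":[0,0,0],"twist":0}])

```text
time_s: 5.57
position: [0.5594, -0.136, 0.1148]
tool_rot: [-180.0, -0.0, -1.4]
contact_force: [0.3, -0.3, 4.6]
opening: 0.149
grasp_force: 25.0
```

>>> move_arm(plan=[{"offset":[0,-0.003,0],"twist":0},{"offset":[0,-0.003,0],"twist":0},{"offset":[0,0,0],"twist":0}])

```text
time_s: 5.82
position: [0.5595, -0.1306, 0.1148]
tool_rot: [-180.0, -0.0, -1.5]
contact_force: [-0.2, -2.5, 4.4]
opening: 0.157
grasp_force: 25.0
```

>>> move_arm(plan=[{"offset":[0,-0.003,0],"twist":0},{"offset":[0,-0.003,0],"twist":0},{"offset":[0,0,0],"twist":0}])

```text
time_s: 6.07
position: [0.5595, -0.1301, 0.1148]
tool_rot: [179.7, -0.1, -1.7]
contact_force: [0.7, -16.2, 3.0]
opening: 0.153
grasp_force: 25.0
```

>>> move_arm(plan=[{"offset":[0,0.003,0],"twist":0},{"offset":[0,0,0],"twist":0},{"offset":[0,0,0],"twist":0},{"offset":[0,0,0],"twist":0},{"offset":[0,0,0],"twist":0}], jaw=0.06)

```text
time_s: 6.48
position: [0.5593, -0.1269, 0.1143]
tool_rot: [-180.0, 0.0, -1.4]
contact_force: [-0.3, -0.2, 0.5]
opening: 0.49
grasp_force: 0.0
```

>>> move_arm(plan=[{"offset":[0,0,-0.015],"twist":0},{"offset":[0,0,-0.03],"twist":0},{"offset":[0,0,-0.04],"twist":0},{"offset":[0,0,-0.04],"twist":0},{"offset":[0,0,-0.02],"twist":0},{"offset":[0,0,0],"twist":0},{"offset":[0,0,0],"twist":0}])

```text
time_s: 7.07
position: [0.56, -0.1275, 0.2607]
tool_rot: [180.0, -0.1, -1.4]
contact_force: [-0.7, -0.5, -1.1]
opening: 0.683
grasp_force: 0.0
```

```bash
python3 - <<'E'
from h import *
o=np.zeros((600,800,3),np.uint8)
a=arm.get_image('top')[:,:,::-1]; b=arm.get_image('scene')[:,:,::-1]
cv2.imwrite('pics/top2.png',a); cv2.imwrite('pics/scene2.png',b)
A=cv2.resize(a[195:295,170:480],None,fx=2.58,fy=2.58,interpolation=2)
B=cv2.resize(b[180:316,220:420],None,fx=2.5,fy=2.5,interpolation=2)
o[:258,:799]=A[:,:799]; o[260:600,:500]=B
cv2.imwrite('pics/crop2.png',o); print(arm.observe()['position'])
E
```

```text
[ 0.55873877 -0.12752863  0.25829862]
```

View pics/crop2.png

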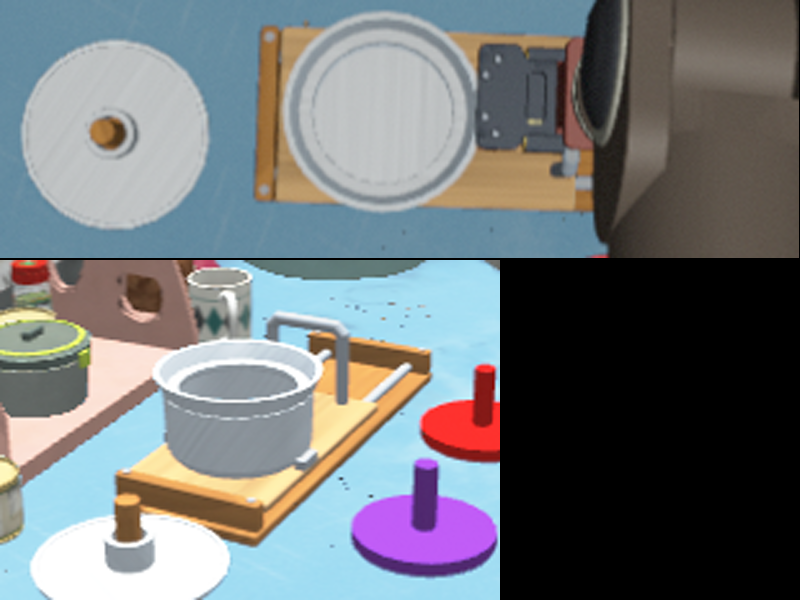

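The carrier is now against the stop: its plate meets the frame at crop x≈280 and the pot rim is centred near crop (382,111). I'll fit the pot rim, lid edge and knob with projected circles.

```bash
cat >> h.py <<'E'
from scipy.ndimage import map_coordinates
def circ(n,img,x0,z,r,rng=.012,sg=1.0,arc=None):
    g=cv2.GaussianBlur(cv2.cvtColor(img,cv2.COLOR_BGR2GRAY).astype(float),(0,0),sg)
    G=np.hypot(cv2.Sobel(g,6,1,0),cv2.Sobel(g,6,0,1)); G=np.minimum(G,120)
    t=np.linspace(0,2*np.pi,180,endpoint=False) if arc is None else np.radians(np.linspace(*arc,120))
    best=[]
    for dx in np.arange(-rng,rng+1e-9,.001):
        for dy in np.arange(-rng,rng+1e-9,.001):
            P=np.array([proj(n,(x0[0]+dx+r*np.cos(a),x0[1]+dy+r*np.sin(a),z)) for a in t[::3]])
            best.append((map_coordinates(G,P[:,::-1].T,order=1).mean(),x0[0]+dx,x0[1]+dy))
    best.sort(); b=np.array(best[-8:]); return b[:,1:].mean(0).round(4),b[-1].round(4)
E
python3 - <<'E'
from h import *
for n in ('top','scene'):
    im=cv2.imread(f'pics/{n}2.png')
    print(n,'rim',*circ(n,im,(.565,.02),.118,.080,arc=(30,250) if n=='top' else None),'lid',*circ(n,im,(.550,.251),.0325,.080))
    h=cv2.cvtColor(im,cv2.COLOR_BGR2HSV)
    m=cv2.inRange(h,(5,110,60),(20,255,255))
    c=proj(n,(.55,.25,.08)).astype(int); k=np.zeros_like(m); k[c[1]-20:c[1]+20,c[0]-14:c[0]+14]=1
    ys,xs=np.nonzero(m*k); print('knob',n,xs.mean(),ys.mean(),xs.min(),xs.max(),ys.min(),ys.max(),len(xs),at(n,(xs.mean(),ys.mean()),.077 if n=='scene' else .085))
    print('knob top circle',*circ(n,im,(.55,.249),.093,.011,rng=.008,sg=.5))
    print('collar circle',*circ(n,im,(.55,.249),.061,.021,rng=.008,sg=.5))
E
```

```text
Traceback (most recent call last):
  File "h.py", line 21, in circ
    P=np.array([proj(n,(x0[0]+dx+r*np.cos(a),x0[1]+dy+r*np.sin(a),z)) for a in t[::3]])
                ~~~~^^^^^^^^^^^^^^^^^^^^^^^^^^^^^^^^^^^^^^^^^^^^^^^^^
  File "h.py", line 12, in proj
    c,f,T=cal(n); q=T[:3,:3].T@(np.array(P)-T[:3,3]); u=q[:2]/q[2]; u=u*(1+c['k1']*(u@u)); return u*f+[c['cx'],c['cy']]
          ~~~^^^
  File "h.py", line 4, in cal
    c=arm.get_calibration(n); f=240/np.tan(np.radians(c['vfov'])/2); return c,f,np.array(c['cam_to_world'])
ValueError: time passes only in moves, steps and waits
```

Too many calibration calls, so I'll cache the result.

```bash
sed -i 's/^def cal/import functools\n@functools.lru_cache\ndef cal/' h.py
cat > fit.py <<'E'
from h import *
for n in ('top','scene'):
    im=cv2.imread(f'pics/{n}2.png')
    print(n,'rim',*circ(n,im,(.565,.02),.118,.080,arc=(30,250) if n=='top' else None),'lid',*circ(n,im,(.550,.251),.0325,.080))
    h=cv2.cvtColor(im,cv2.COLOR_BGR2HSV)
    m=cv2.inRange(h,(5,110,60),(20,255,255))
    c=proj(n,(.55,.25,.08)).astype(int); k=np.zeros_like(m); k[c[1]-20:c[1]+20,c[0]-14:c[0]+14]=1
    ys,xs=np.nonzero(m*k); print('knob',n,xs.mean(),ys.mean(),xs.min(),xs.max(),ys.min(),ys.max(),len(xs),at(n,(xs.mean(),ys.mean()),.077 if n=='scene' else .085))
    print('knob top circle',*circ(n,im,(.55,.249),.093,.011,rng=.008,sg=.5))
    print('collar circle',*circ(n,im,(.55,.249),.061,.021,rng=.008,sg=.5))
E
python3 fit.py
```

```text
top rim [0.5669 0.0209] [1.023192e+02 5.670000e-01 2.100000e-02] lid [0.5511 0.2509] [115.7318   0.551    0.251 ]
knob top 211.40869565217392 246.05217391304348 205 217 241 252 115 [0.55001909 0.24590312 0.085     ]
knob top circle [0.5514 0.2493] [114.3497   0.552    0.249 ]
collar circle [0.5505 0.2445] [92.5686  0.55    0.244 ]
scene rim [0.5662 0.0234] [1.059199e+02 5.670000e-01 2.300000e-02] lid [0.5548 0.2456] [108.3185   0.555    0.245 ]
knob scene 274.1373056994819 276.2642487046632 266 284 264 291 386 [0.55692175 0.22677344 0.077     ]
knob top circle [0.5493 0.2524] [115.6259   0.549    0.253 ]
collar circle [0.5479 0.2551] [78.7673  0.548   0.255 ]
```

>>> move_arm(plan=[{"offset":[0,-0.02,0],"twist":0},{"offset":[-0.002,-0.036,0],"twist":0},{"offset":[-0.002,-0.036,0],"twist":0},{"offset":[-0.002,-0.036,0],"twist":0},{"offset":[-0.002,-0.036,0],"twist":0},{"offset":[-0.002,-0.036,0],"twist":0},{"offset":[-0.002,-0.036,0],"twist":0},{"offset":[-0.002,-0.036,0],"twist":0}], jaw=0.065)

```text
time_s: 7.83
position: [0.5512, 0.1459, 0.2577]
tool_rot: [180.0, 0.2, -1.5]
contact_force: [1.0, 0.2, 0.2]
opening: 0.738
grasp_force: 0.0
```

>>> move_arm(plan=[{"offset":[-0.002,-0.036,0],"twist":0},{"offset":[-0.002,-0.036,0],"twist":0},{"offset":[0,-0.025,0],"twist":0},{"offset":[0,-0.008,0],"twist":0},{"offset":[0,0,0],"twist":0},{"offset":[0,0,0],"twist":0},{"offset":[0,0,0],"twist":0}])

```text
time_s: 8.42
position: [0.5514, 0.2471, 0.2587]
tool_rot: [179.9, 0.1, -1.6]
contact_force: [-0.7, -0.1, -0.6]
opening: 0.745
grasp_force: 0.0
```

>>> move_arm(plan=[{"offset":[0,-0.003,0.02],"twist":0},{"offset":[0,0,0.035],"twist":0},{"offset":[0,0,0.035],"twist":0},{"offset":[0,0,0.03],"twist":0},{"offset":[0,0,0.02],"twist":0},{"offset":[0,0,0.01],"twist":0},{"offset":[0,0,0],"twist":0},{"offset":[0,0,0],"twist":0}])

```text
time_s: 9.08
position: [0.5519, 0.2514, 0.1101]
tool_rot: [180.0, -0.0, -1.6]
contact_force: [0.3, -0.5, -0.1]
opening: 0.741
grasp_force: 0.0
```

```bash
python3 - <<'E'
from h import *
print(arm.observe()['position'])
b=arm.get_image('scene')[:,:,::-1]; a=arm.get_image('top')[:,:,::-1]
o=np.hstack([cv2.resize(b[210:330,220:340],(400,400),interpolation=2),cv2.resize(a[195:295,165:265],(400,400),interpolation=2)])
cv2.imwrite('pics/crop3.png',o)
E
```

```text
[0.5518602  0.25137943 0.11013674]
```

View pics/crop3.png

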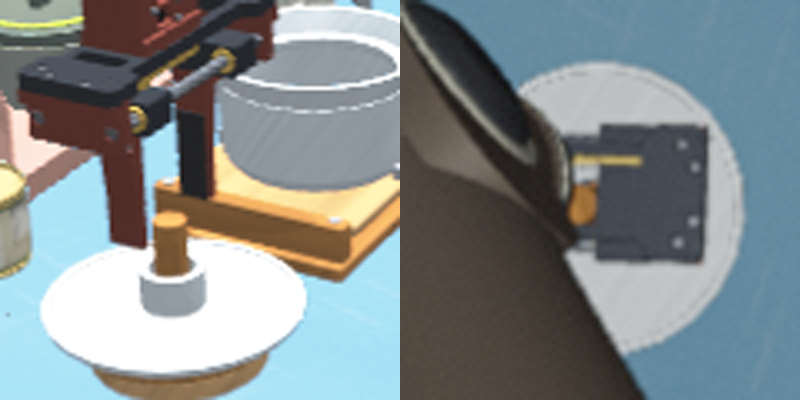

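The knob stands between the fingers, well centred. Descending and gripping.

>>> move_arm(plan=[{"offset":[0,0,0.01],"twist":0},{"offset":[0,0,0.01],"twist":0},{"offset":[0,0,0.006],"twist":0},{"offset":[0,0,0],"twist":0}])

```text
time_s: 9.52
position: [0.5503, 0.2518, 0.0819]
tool_rot: [179.9, 0.1, -1.5]
contact_force: [0.2, 0.4, -0.2]
opening: 0.74
grasp_force: 0.0
```

>>> move_arm(plan=[{"offset":[0,0,0],"twist":0},{"offset":[0,0,0],"twist":0},{"offset":[0,0,0],"twist":0},{"offset":[0,0,0],"twist":0},{"offset":[0,0,0],"twist":0},{"offset":[0,0,0],"twist":0},{"offset":[0,0,0],"twist":0},{"offset":[0,0,0],"twist":0}], jaw=0.0, force=30)

```text
time_s: 10.18
position: [0.5515, 0.2515, 0.0838]
tool_rot: [179.9, -0.0, -1.5]
contact_force: [-0.1, -2.8, 4.3]
opening: 0.248
grasp_force: 30.0
```

>>> move_arm(plan=[{"offset":[0,0,0],"twist":0},{"offset":[0,0,0],"twist":0},{"offset":[0,0,-0.004],"twist":0},{"offset":[0,0,-0.006],"twist":0},{"offset":[0,0,-0.01],"twist":0},{"offset":[0,0,-0.01],"twist":0},{"offset":[0,0,0],"twist":0}])

```text
time_s: 10.77
position: [0.5524, 0.2535, 0.1163]
tool_rot: [-179.9, -0.2, -1.5]
contact_force: [0.4, -0.3, -3.7]
opening: 0.245
grasp_force: 30.0
```

>>> move_arm(plan=[{"offset":[0,0,-0.008],"twist":0},{"offset":[0,0,-0.014],"twist":0},{"offset":[0,0,-0.018],"twist":0},{"offset":[0,0,-0.02],"twist":0},{"offset":[0,0,-0.02],"twist":0},{"offset":[0,0,-0.014],"twist":0},{"offset":[0,0,-0.008],"twist":0},{"offset":[0,0,0],"twist":0}])

```text
time_s: 11.43
position: [0.552, 0.2529, 0.2177]
tool_rot: [-179.9, -0.2, -1.5]
contact_force: [-0.4, -0.3, -3.8]
opening: 0.242
grasp_force: 30.0
```

>>> move_arm(plan=[{"offset":[0,0.008,0],"twist":0},{"offset":[0.001,0.014,0],"twist":0},{"offset":[0.002,0.018,0],"twist":0},{"offset":[0.002,0.018,0],"twist":0},{"offset":[0.002,0.018,0],"twist":0},{"offset":[0.002,0.018,0],"twist":0},{"offset":[0.002,0.018,0],"twist":0},{"offset":[0.002,0.018,0],"twist":0}])

```text
time_s: 12.1
position: [0.5601, 0.1191, 0.2142]
tool_rot: [179.9, 0.1, -1.6]
contact_force: [-1.5, 0.7, -4.8]
opening: 0.239
grasp_force: 30.0
```

>>> move_arm(plan=[{"offset":[0.002,0.018,0],"twist":0},{"offset":[0.002,0.018,0],"twist":0},{"offset":[0.002,0.018,0],"twist":0},{"offset":[0.002,0.018,0],"twist":0},{"offset":[0.001,0.014,0],"twist":0},{"offset":[0,0.008,0],"twist":0},{"offset":[0,0,0],"twist":0},{"offset":[0,0,0],"twist":0}])

```text
time_s: 12.77
position: [0.5669, 0.0273, 0.215]
tool_rot: [-180.0, 0.1, -1.6]
contact_force: [-0.2, 0.3, -3.6]
opening: 0.246
grasp_force: 30.0
```

```bash
python3 - <<'E'
from h import *
for _ in range(3):
    s=arm.observe(); print(s['position'],s['tool_rot'],s['contact_force'],s['moment'])
    a=arm.get_image('top')
a=a[:,:,::-1].copy();b=arm.get_image('scene')[:,:,::-1].copy()
cv2.imwrite('pics/top4.png',a);cv2.imwrite('pics/scene4.png',b)
for z in (.165,.16,.17): print('lid',circ('scene',b,(.567,.022),z+.0175,.08,arc=(0,360)),circ('top',a,(.567,.022),z+.0175,.08,arc=(30,330)))
o=np.hstack([cv2.resize(b[140:300,240:400],(400,400),interpolation=2),cv2.resize(a[170:310,300:440],(400,400),interpolation=2)])
cv2.imwrite('pics/crop4.png',o)
E
```

```text
[0.56693045 0.02729528 0.21502432] [-1.79995362e+02  6.82604832e-02 -1.55070833e+00] [-0.178227    0.32968374 -3.63715076] [0.11618693 0.00239559 0.01804957]
[0.56708219 0.02840525 0.21525307] [-1.79968089e+02  4.30397379e-02 -1.46283682e+00] [-0.54244616  0.09338748 -4.19737026] [ 0.061671   -0.02648322  0.01226643]
[0.56717498 0.02888983 0.21536197] [-1.79964278e+02  3.24269647e-02 -1.41279891e+00] [ 0.09860319 -1.25512859 -3.55800554] [0.02724576 0.02103305 0.02918727]
lid (array([0.5628, 0.0102]), array([5.87304e+01, 5.61000e-01, 1.00000e-02])) (array([0.5671, 0.01  ]), array([4.00583e+01, 5.69000e-01, 1.00000e-02]))
lid (array([0.5694, 0.0338]), array([4.50358e+01, 5.55000e-01, 3.40000e-02])) (array([0.5659, 0.01  ]), array([3.85468e+01, 5.69000e-01, 1.00000e-02]))
lid (array([0.5576, 0.0152]), array([6.37028e+01, 5.57000e-01, 1.60000e-02])) (array([0.568 , 0.0101]), array([4.13919e+01, 5.68000e-01, 1.00000e-02]))
```

View pics/crop4.png

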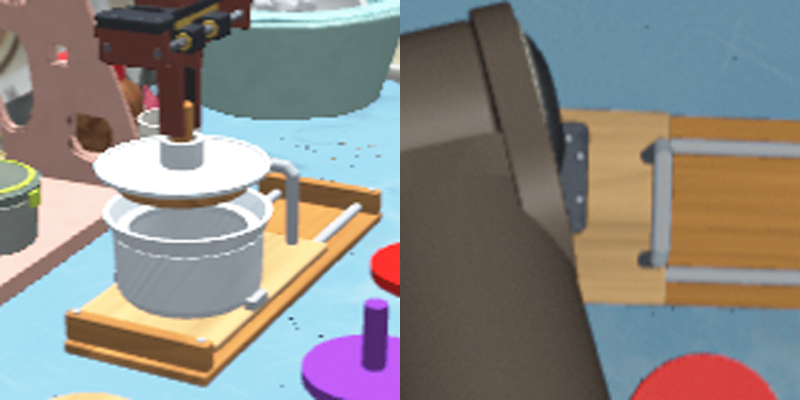

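```bash
python3 - <<'E'
from h import *
bb=lambda c,z,r:np.array([proj('scene',(c[0]+r*np.cos(a),c[1]+r*np.sin(a),z)) for a in np.linspace(0,6.283,100)])
def show(P): print('pred cols',P[:,0].min().round(1),P[:,0].max().round(1),'rows',P[:,1].min().round(1),P[:,1].max().round(1))
arm.get_image('scene'); s=arm.observe(); p=s['position']; print(p)
for r in arm.silhouettes('scene','outer_lid')[:1]:
    ys,xs=np.nonzero(r['pixels']); print(r['score'],xs.min(),xs.max()+1,ys.min(),ys.max()+1)
show(bb(p-[.001,0,0],p[2]-.069+.0175,.08))
print('crop rim cols', 240+102/2.5,240+272/2.5); show(bb((.5666,.0222),.118,.08)); show(bb((.5666,.0202),.118,.08))
B=at('top',(391,241.),.12); print('bar',B, 'pot',B+.15*np.array([.025,1,0]))
E
```

```text
[0.56740218 0.02898846 0.21558769]
0.9 278 348 193 220
pred cols 278.2 347.9 rows 194.3 218.2
crop rim cols 280.8 348.8
pred cols 280.5 349.0 rows 211.1 236.6
pred cols 280.9 349.3 rows 210.9 236.3
bar [ 0.56126375 -0.12871723  0.12      ] pot [0.56501375 0.02128277 0.12      ]
```

>>> move_arm(plan=[{"offset":[0,0.003,0.005],"twist":0},{"offset":[0,0.0035,0.008],"twist":0},{"offset":[0,0,0.008],"twist":0},{"offset":[0,0,0.005],"twist":0},{"offset":[0,0,0],"twist":0},{"offset":[0,0,0],"twist":0}])

```text
time_s: 13.57
position: [0.567, 0.0214, 0.189]
tool_rot: [-180.0, 0.1, -1.5]
contact_force: [0.2, -0.2, -3.7]
opening: 0.247
grasp_force: 30.0
```

>>> move_arm(plan=[{"offset":[0,0,0.004],"twist":0},{"offset":[0,0,0.004],"twist":0},{"offset":[0,0,0.003],"twist":0},{"offset":[0,0,0.003],"twist":0},{"offset":[0,0,0],"twist":0},{"offset":[0,0,0],"twist":0}])

```text
time_s: 14.07
position: [0.5672, 0.0214, 0.1754]
tool_rot: [180.0, 0.0, -1.5]
contact_force: [-0.0, -0.2, -3.1]
opening: 0.242
grasp_force: 30.0
```

>>> move_arm(plan=[{"offset":[0,0,0.001],"twist":0},{"offset":[0,0,0.001],"twist":0},{"offset":[0,0,0.001],"twist":0},{"offset":[0,0,0],"twist":0},{"offset":[0,0,0],"twist":0}])

```text
time_s: 14.48
position: [0.5674, 0.0214, 0.1728]
tool_rot: [-180.0, -0.0, -1.5]
contact_force: [0.2, 0.8, -2.2]
opening: 0.248
grasp_force: 30.0
```

>>> move_arm(plan=[{"offset":[0,0,0.001],"twist":0},{"offset":[0,0,0.001],"twist":0},{"offset":[0,0,0],"twist":0},{"offset":[0,0,0],"twist":0}])

```text
time_s: 14.82
position: [0.5676, 0.0214, 0.1709]
tool_rot: [-180.0, -0.0, -1.5]
contact_force: [-0.4, 1.1, -0.3]
opening: 0.243
grasp_force: 30.0
```

>>> move_arm(plan=[{"offset":[0,0,0.001],"twist":0},{"offset":[0,0,0],"twist":0},{"offset":[0,0,0],"twist":0}])

```text
time_s: 15.07
position: [0.5676, 0.0215, 0.1708]
tool_rot: [180.0, -0.1, -1.5]
contact_force: [-3.1, 0.8, 7.5]
opening: 0.249
grasp_force: 30.0
```

>>> move_arm(plan=[{"offset":[0,0,0],"twist":0},{"offset":[0,0,0],"twist":0},{"offset":[0,0,0],"twist":0},{"offset":[0,0,0],"twist":0},{"offset":[0,0,0],"twist":0},{"offset":[0,0,0],"twist":0}], jaw=0.07)

```text
time_s: 15.57
position: [0.5673, 0.0214, 0.1695]
tool_rot: [180.0, 0.0, -1.5]
contact_force: [0.4, 0.9, 0.8]
opening: 0.662
grasp_force: 0.0
```

```bash
python3 - <<'E'
from h import *
b=arm.get_image('scene')[:,:,::-1].copy(); print(arm.observe()['position'])
h=cv2.cvtColor(b,cv2.COLOR_BGR2HSV)
for r in arm.silhouettes('scene','outer_lid')[:1]:
    ys,xs=np.nonzero(r['pixels']); print(r['score'],xs.min(),xs.max()+1,ys.min(),ys.max()+1)
P=np.array([proj('scene',(.5666+.08*np.cos(a),.0222+.08*np.sin(a),.1215)) for a in np.linspace(0,6.283,100)])
print(P.min(0),P.max(0),proj('scene',(.5666,.0222,.18)))
cv2.imwrite('pics/crop5.png',cv2.resize(b[150:290,250:400],None,fx=4,fy=4,interpolation=2))
E
```

```text
[0.56730776 0.02131931 0.16953543]
0.84 279 349 208 238
[280.44621508 209.78487165] [348.97848885 235.15979074] [314.14318346 198.038181  ]
```

View pics/crop5.png

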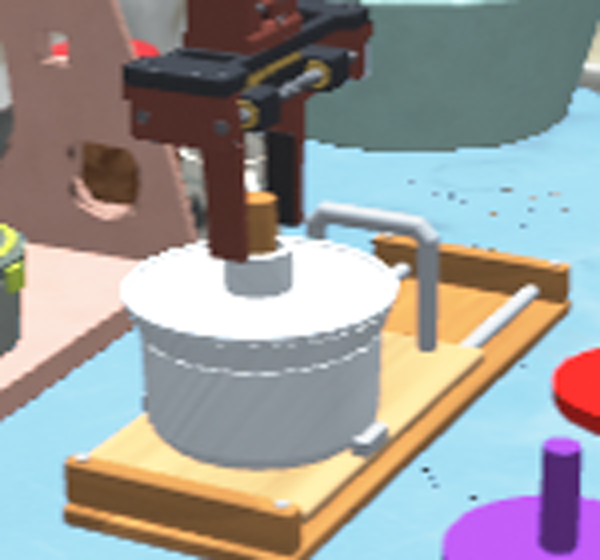

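The lids are seated level and the fingers are off the knob. Next I'll lower to the collar.

>>> move_arm(plan=[{"offset":[0,0,0],"twist":0},{"offset":[0,0,0],"twist":0},{"offset":[0,0,0.006],"twist":0},{"offset":[0,0,0.006],"twist":0},{"offset":[0,0,0.006],"twist":0},{"offset":[0,0,0.004],"twist":0},{"offset":[0,0,0],"twist":0},{"offset":[0,0,0],"twist":0}])

```text
time_s: 16.33
position: [0.5671, 0.0214, 0.1471]
tool_rot: [180.0, 0.0, -1.5]
contact_force: [0.1, 0.2, 0.8]
opening: 0.798
grasp_force: 0.0
```

>>> move_arm(plan=[{"offset":[0,0,0.001],"twist":0},{"offset":[0,0,0.001],"twist":0},{"offset":[0,0,0],"twist":0}])

```text
time_s: 16.58
position: [0.5674, 0.0214, 0.1457]
tool_rot: [180.0, -0.0, -1.5]
contact_force: [-0.4, 0.3, 0.0]
opening: 0.796
grasp_force: 0.0
```

>>> move_arm(plan=[{"offset":[0,0,0],"twist":0},{"offset":[0,0,0],"twist":0},{"offset":[0,0,0],"twist":0},{"offset":[0,0,0],"twist":0},{"offset":[0,0,0],"twist":0},{"offset":[0,0,0],"twist":0},{"offset":[0,0,0],"twist":0},{"offset":[0,0,0],"twist":0}], jaw=0.0, force=25)

```text
time_s: 17.25
position: [0.5674, 0.0214, 0.1457]
tool_rot: [180.0, -0.0, -1.5]
contact_force: [0.1, 0.6, 1.4]
opening: 0.464
grasp_force: 25.0
```

>>> move_arm(plan=[{"offset":[0,0,0],"twist":0},{"offset":[0,0,0],"twist":0}])

```text
time_s: 17.42
position: [0.5673, 0.0214, 0.1457]
tool_rot: [180.0, -0.0, -1.5]
contact_force: [-0.3, -0.8, 0.0]
opening: 0.47
grasp_force: 25.0
```

>>> move_arm(plan=[{"offset":[0,0,-0.002],"twist":0},{"offset":[0,0,-0.003],"twist":0},{"offset":[0,0,-0.004],"twist":0},{"offset":[0,0,-0.004],"twist":0},{"offset":[0,0,0],"twist":0}])

```text
time_s: 17.83
position: [0.5678, 0.0214, 0.1596]
tool_rot: [-180.0, -0.1, -1.5]
contact_force: [0.5, -0.5, -1.6]
opening: 0.466
grasp_force: 25.0
```

>>> move_arm(plan=[{"offset":[0,0,-0.006],"twist":0},{"offset":[0,0,-0.008],"twist":0},{"offset":[0,0,-0.008],"twist":0},{"offset":[0,0,-0.008],"twist":0},{"offset":[0,0,-0.008],"twist":0},{"offset":[0,0,-0.008],"twist":0},{"offset":[0,0,-0.008],"twist":0},{"offset":[0,0,-0.008],"twist":0}])

```text
time_s: 18.5
position: [0.5673, 0.0213, 0.2216]
tool_rot: [180.0, -0.0, -1.5]
contact_force: [0.8, -0.4, -1.6]
opening: 0.465
grasp_force: 25.0
```

>>> move_arm(plan=[{"offset":[0,0,-0.01],"twist":0},{"offset":[0,0,-0.01],"twist":0},{"offset":[0,0,-0.01],"twist":0},{"offset":[0,0,-0.008],"twist":0},{"offset":[0,0,-0.004],"twist":0},{"offset":[0,0,0],"twist":0},{"offset":[0,0,0],"twist":0},{"offset":[0,0,0],"twist":0}])

```text
time_s: 19.17
position: [0.567, 0.0213, 0.2621]
tool_rot: [180.0, 0.1, -1.5]
contact_force: [-0.5, 0.7, -2.8]
opening: 0.467
grasp_force: 25.0
```

```bash
python3 - <<'E'
from h import *
b=arm.get_image('scene')[:,:,::-1].copy(); s=arm.observe(); print(s['position'],s['contact_force'],s['opening'],s['grasp_force'])
cv2.imwrite('pics/crop6.png',cv2.resize(b[110:290,240:420],None,fx=3.3,fy=3.3,interpolation=2))
E
```

```text
[0.56698862 0.02131145 0.26201229] [ 0.34170807 -0.04085527 -2.22415721] 0.4664526894953944 24.999663806520402
```

View pics/crop6.png

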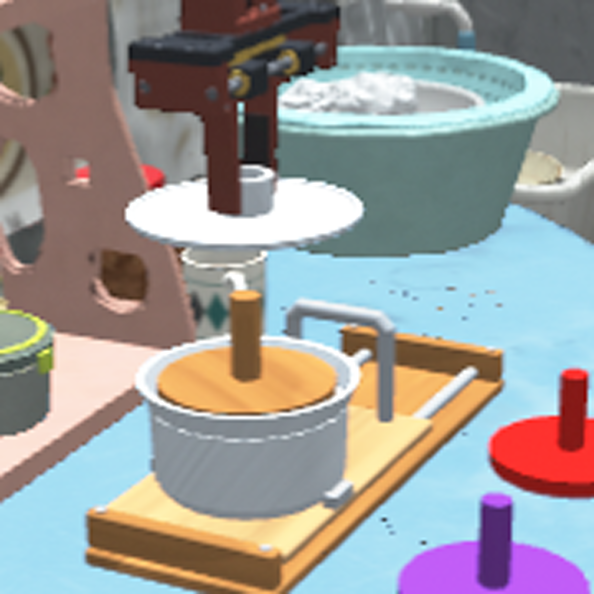

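The inner lid is seated in the pot. The outer lid is held level about 116 mm above where it lay, clear of the knob.

```bash
python3 -c "
from station import arm
print(arm.sign_off())"
```

```text
the job is handed in; nothing more can be done
None
```

The job is handed in, with no verdict shown: the carrier is against its stop, the inner lid is seated in the pot, and the outer lid is held level about 116 mm above the rim.

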